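# Sort the washing things on the adobe shelf

### The job

Tidy the oak shelf: lay both soap bars flat and side by side or end to end on the floor of the white melamine dish, stand the candle upright and wholly on the round slate coaster, and lay the nail brush, bristles down, flat on the floor of the terracotta tray. Carry each one and set it down on its place rather than dropping it, and leave the vase, the bean pot and the lotion dispenser where they stand.

Things in the scene. Friction and masses are not known exactly. Their poses are not given: they have to be found in the camera images.
- soap_green_mid (a point): Sage-green guest soap bar, a block 60 (own x) x 40 (own y) x 30 mm high with slightly rounded edges, about 75 g, loose, lying flat on the shelf. This point is its centre, 15 mm above its underside; z up
- soap_rose_mid (a point): Rose-pink guest soap bar, a block 60 (own x) x 40 (own y) x 30 mm high with slightly rounded edges, about 75 g, loose, lying flat on the shelf. This point is its centre, 15 mm above its underside; z up
- candle_mid (a point): Stubby mustard-yellow pillar candle, upright solid cylinder 50 mm in diameter and 60 mm high with a tiny black wick, about 100 g, loose. This point is its centre, 30 mm above its underside; z up along its axis
- brush_mid (a point): Wooden nail brush lying bristles down, loose, about 70 g, 34 mm high in all: a dark brown wooden back 85 (own x) x 38 (own y) x 20 mm high with a thin pale stripe on top, over 14 mm of stiff black bristles (77 x 30 mm). This point is its centre, 17 mm above the bristle tips; z up
- dish: White melamine soap dish, a shallow open rectangular tray 88 (own x) x 164 (own y) mm outside, walls 4 mm thick, rim 12 mm above the shelf, flat inner floor 80 x 156 mm lying 4 mm above the shelf; it has room for two soap bars end to end or side by side. Fixed to the shelf. Origin: centre of its underside; z up, long side along its own y.
- brush_tray: Terracotta (orange-brown) brush tray, a shallow open rectangular tray 88 (own x) x 128 (own y) mm outside, walls 4 mm thick, rim 12 mm above the shelf, flat inner floor 80 x 120 mm lying 4 mm above the shelf. Fixed to the shelf. Origin: centre of its underside; z up, long side along its own y.
- coaster: Dark grey round slate coaster, a flat disc 100 mm in diameter and 6 mm thick, fixed to the shelf. Origin: centre of its underside; z up
- vase: Bystander: cream ceramic vase, up to 104 mm in diameter, 175 mm high, loose, off to the robot's right. Origin: centre of its underside
- bean_pot: Bystander: dark brown micaceous clay bean pot with its clay lid on (one piece here), 148 mm in diameter, 185 mm over its two ears, 163 mm high, loose, off to the robot's left. Origin: centre of its underside
- dispenser: Bystander: pale blue-green push dispenser for hand lotion with a white pump head whose short spout points sideways, 66 mm in diameter, 148 mm high, loose, standing beyond the trays. Origin: centre of its underside
There are look-alikes about, which are no part of the job. Leave any blue or purple look-alike of the part that bears brush_mid alone.

How it is judged (in metres and radians):
At the end, for the whole second after the job is handed in: Both soaps flat on the dish floor and the brush, bristles down, flat on the terracotta tray floor (7 degrees, height within 4 mm); candle upright (6 degrees) on the coaster, axis within 25 mm of its centre; all at rest; vase, bean pot and dispenser within 20 mm of where they stood (x of soap_green_mid in the frame of dish between -0.026 and 0.026 m and y of soap_green_mid in the frame of dish between -0.064 and 0.064 m and z of soap_green_mid in the frame of dish between 0.015 and 0.023 m and angle between each of soap_green_mid, soap_rose_mid, brush_mid's own z axis and vertical below 0.12 rad and x of soap_rose_mid in the frame of dish between -0.026 and 0.026 m and y of soap_rose_mid in the frame of dish between -0.064 and 0.064 m and z of soap_rose_mid in the frame of dish between 0.015 and 0.023 m and x of brush_mid in the frame of brush_tray between -0.028 and 0.028 m and y of brush_mid in the frame of brush_tray between -0.028 and 0.028 m and z of brush_mid in the frame of brush_tray between 0.017 and 0.025 m and horizontal distance between candle_mid and coaster below 0.025 m and z of candle_mid in the frame of coaster between 0.032 and 0.04 m and angle between candle_mid's own z axis and vertical below 0.1 rad and linear speed of each of soap_green, soap_rose, candle, brush below 0.02 m/s and distance of each of vase, bean_pot, dispenser from where it was at the start of the episode below 0.02 m); the robot touches nothing.
It fails at once if a soap, the candle or the brush is let go or falls from more than about 40 mm above the shelf ((height (world z) of soap_green_mid above 0.06 m and contact force between soap_green and the fingers below 0.02 N) or (height (world z) of soap_rose_mid above 0.06 m and contact force between soap_rose and the fingers below 0.02 N) or (height (world z) of candle_mid above 0.075 m and contact force between candle and the fingers below 0.02 N) or (height (world z) of brush_mid above 0.062 m and contact force between brush and the fingers below 0.02 N)).
It fails at once if the vase is shoved or tipped (distance of vase from where it was at the start of the episode above 0.02 m or angle between vase's own z axis and vertical above 0.25 rad).
It fails at once if the bean pot is shoved or tipped (distance of bean_pot from where it was at the start of the episode above 0.02 m or angle between bean_pot's own z axis and vertical above 0.25 rad).
It fails at once if the dispenser is shoved or tipped (distance of dispenser from where it was at the start of the episode above 0.02 m or angle between dispenser's own z axis and vertical above 0.25 rad).
It also fails if it takes over 99 s, if anything falls off the work surface, if the arm or the gripper's body presses on something with over 40 N, if the wrist force passes 120 N, or if a joint passes its speed limit or range.

### The arm

A 6-joint arm with a two-finger parallel gripper is mounted at the origin on the work surface. World frame = base frame: x ahead of the robot, y to its left, z up, the work surface at z = 0. Lengths are in mm, angles in rad, forces in N, time in s.
With the tool pointing down it reaches from about 350 to 875 mm from the base axis. Payload 4.2 kg.
Tool frame: the origin (TCP) lies where the fingers leave the gripper's body, on its centre line; the fingertips stand 73 mm ahead of it and the grasp point (between the pads) lies 54 mm ahead of it; z points along the fingers, y is the direction in which the jaws open and shut (so a half turn about z gives the same grasp; the last joint's range is limited). The gripper opens to 85 mm and grips with 20 to 120 N. Pads are 22 mm wide; open, the fingers measure 114 mm over their backs; the gripper's body (76 mm by 85 mm) begins 54 mm behind the grasp point. The pads swing forward as they close: fully open they stand 13 mm farther back than shut.
Start: joints at [1.582, 0.385, 0.008, 0, -1.194, -0.259], TCP at [153.263, 605.896, 303.912] pointing down, gripper open.
Joint ranges: [-3.14, 3.14], [-1.21, 2.06], [-1.07, 1.41], [-3.16, 2.05], [-2.99, -0.16], [-3.1, 3.1]. Speed limits (rad/s): [2.79, 2.79, 3.14, 3.14, 3.14, 3.14].

### API

Orientations are given as a unit quaternion [x, y, z, w].
In Python, from bench import arm gives the robot as it stands.
- The arm moves only by the tool apply_moves, never from a script. Its argument "increments" is a list that holds one entry, the list of rows, each a list of 7 numbers: the shift along the tool's x, y, z scaled (see below), then the turn, a rotation vector about the tool's x, y, z scaled (see below), then the gripper's target within -1 to 1 (fully open at 1, half-way at 0, shut at -1). A call has 1 to 10 rows; each row is the pose to reach, as a shift and turn from the pose commanded when the call began, along the tool's axes at that moment; what a row does not reach only later rows make up. The controller multiplies each number of a shift by 100 mm and each number of a turn by 0.5 rad. A row lasts 1/10 s, in which the tool goes at most 50 mm and 8.59 degrees, less where a joint would pass 70% of its speed; a pose out of reach is approached as far as the arm can. A call with a number of a shift or a turn outside -1 to 1 is refused whole. A call with a gripper value outside its range is refused whole. The fingers move at their own pace and stop on an object; the grip force is fixed at half the most. Time passes only in rows, so rows that repeat a pose let the fingers close. It gives the time, the measured TCP pose, the force and the opening at its end, in the units of the state.
- arm.read_state(): the state, without advancing time (a new reading comes with each control period).
- arm.get_image(name): name is "scene" or "top" or "wrist"; returns a dict with "img" (384x512x3 uint8, red, green, blue), "fx", "fy", "cx", "cy" (pixels), "pose" (4x4, takes a point from camera to world coordinates). Camera axes: x right, y up, looking along -z (the intrinsics and any distortion apply to the point x, -y, -z); pixel columns grow to the right and rows downward; lengths in mm; the calibration is good to about 2 mm. A picture is of the moment at which its call begins. There is no depth.
- arm.job_done(): hands the job in, once; it reports no verdict.
Trained networks look in a picture, given as the dict that the camera call returned (one of the last four; its "shot" number tells which), for a name from the list of things; names that differ only in an ending like _2 or _b are one class to them, and where a whole thing is asked for, a point or a joint stands for the part that bears it (a point fixed in the world has none). Each returns a list of dicts, best first, with "conf" (0 to 1); they miss things now and then, are a little off and sometimes report something else, mostly with a low value. They report only what shows in the picture. A call takes as long as a camera call. They do not tell look-alikes from the thing itself.
- arm.outline_of(label, picture): "pixels" (384x512 bool, what is visible of it) and "box" ([centre column, centre row, width, height] in pixels, round what is visible of it).
- arm.mark_of(label, picture): "at" ([column, row] in pixels: a listed point, or the origin of a listed thing).
The state is a dict: "clock": time; "joints": joint angles; "joint_vel": joint speeds; "joint_efforts": joint torques, N m; "position": TCP position; "ee_rot": TCP orientation; "contact_force": force on the tool from outside, world axes, zero at the start; "wrist_torque": the same for the moment, N m; "gripper_width": finger opening in mm.
Only numpy, scipy, OpenCV 4.12 (cv2) and the standard library are available. Lean on these libraries where they do the work, as an engineer would, in place of code of your own. Each camera call takes 0.05 s, during which the arm holds its last target.

## Working session

There is one attempt and no reset: what is moved stays moved. The work goes in short steps, Python scripts to look and compute and a tool call to move; the robot and the scene stay as the last step left them, time stands still between calls to the robot, and variables do not carry over. Pictures are saved under pics/ and viewed, and the job is handed in when it is done.

Besides the shell and the picture viewer there is one more tool, called after "Request:" by a JSON object that holds its "method" and its "body". apply_moves: Moves the arm, as the interface text tells. Shifts and turns lie within -1 to 1; 1 stands for 100 mm of shift or 0.5 rad of turn. Its arguments: {"type":"object","properties":{"increments":{"type":"array"}},"required":["increments"]}

```bash
ls; mkdir -p pics; python3 - <<'E'
from bench import arm
import cv2,json
s=arm.read_state();print(s)
for n in("scene","top","wrist"):
    p=arm.get_image(n);cv2.imwrite(f"pics/{n}0.png",p["img"][:,:,::-1]);print(n,p["fx"],p["fy"],p["cx"],p["cy"],p["pose"],[k for k in p])
E
```

```text
pics
{'clock': 0.0, 'joints': array([ 1.58158332e+00,  3.85565273e-01,  6.60852722e-03, -4.87684691e-04,
       -1.19403908e+00, -2.58576476e-01]), 'joint_vel': array([-0.00010649, -0.00071982,  0.00061918,  0.00083006, -0.00044579,
       -0.00039102]), 'joint_efforts': array([-5.06738979e-04, -3.92285299e+01,  1.88403815e+01,  4.18626264e+00,
       -4.56544323e-03, -3.11189048e-06]), 'position': array([153.17556296, 605.48659021, 302.81107618]), 'ee_rot': array([ 9.92323112e-01, -1.23667217e-01, -7.69196128e-05,  1.12022419e-03]), 'contact_force': array([-0.58861815,  0.81934622,  0.62171209]), 'wrist_torque': array([-0.01960109, -0.00881328, -0.06117994]), 'gripper_width': 85.10524832580111}
scene 354.3865134256497 354.3865134256497 252.45732496145624 193.8341850273638 [[ 5.26748525e-01 -7.24477789e-01  4.44598611e-01  9.97561336e+02]
 [ 8.50018367e-01  4.47605853e-01 -2.77700875e-01 -2.99477480e+02]
 [ 2.18317566e-03  5.24195511e-01  8.51595150e-01  9.93562720e+02]
 [ 0.00000000e+00  0.00000000e+00  0.00000000e+00  1.00000000e+00]] ['img', 'fx', 'fy', 'cx', 'cy', 'pose', 'shot']
top 430.73348103693854 430.73348103693854 254.10297717818725 190.12171677469263 [[ 5.11205747e-04  9.83375089e-01 -1.81585169e-01  2.32216023e+02]
 [-9.99995383e-01  1.04664075e-03  2.85285991e-03  1.78936163e+01]
 [ 2.99548580e-03  1.81582873e-01  9.83371083e-01  1.64489944e+03]
 [ 0.00000000e+00  0.00000000e+00  0.00000000e+00  1.00000000e+00]] ['img', 'fx', 'fy', 'cx', 'cy', 'pose', 'shot']
wrist 290.94641479339714 290.94641479339714 259.03587838228145 195.1387717337512 [[-2.45243090e-01  9.22191387e-01  2.99029886e-01  2.29170870e+02]
 [-9.69459428e-01 -2.33940196e-01 -7.36233824e-02  5.87469957e+02]
 [ 2.06026112e-03 -3.07952968e-01  9.51399351e-01  3.72819863e+02]
 [ 0.00000000e+00  0.00000000e+00  0.00000000e+00  1.00000000e+00]] ['img', 'fx', 'fy', 'cx', 'cy', 'pose', 'shot']
```

View pics/scene0.png

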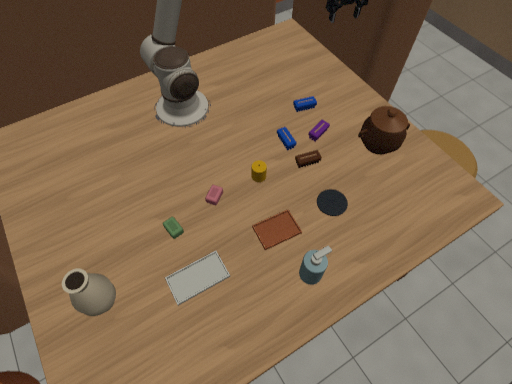

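View pics/top0.png

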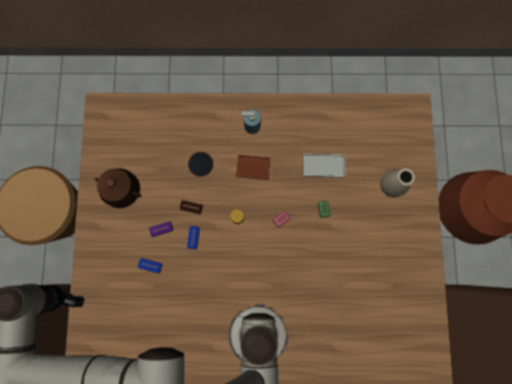

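View pics/wrist0.png

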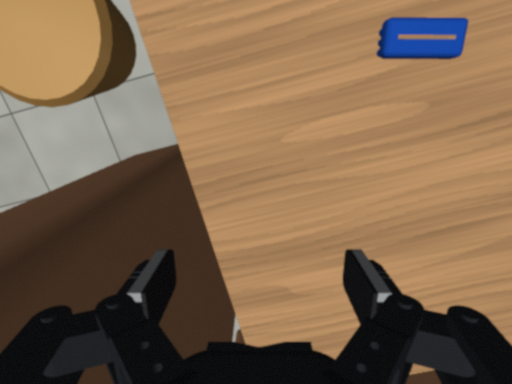

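The dark brown brush is at scene (308,158) and top (191,207). Its look-alikes are blue at scene (305,103) and (286,138) and purple at (319,130). The soaps are at scene (173,227) green and (214,194) rose, the candle at (259,171), and the dish, tray and coaster at (197,277), (277,230) and (332,202).

```bash
cat > h.py <<'E'
import numpy as np,cv2
from bench import arm
from scipy.spatial.transform import Rotation as R
def ray(p,uv):
    T=np.array(p["pose"]);d=np.array([(uv[0]-p["cx"])/p["fx"],-(uv[1]-p["cy"])/p["fy"],-1.]);return T[:3,3],T[:3,:3]@d
def onz(p,uv,z):
    o,d=ray(p,uv);return o+d*(z-o[2])/d[2]
def proj(p,X):
    T=np.array(p["pose"]);c=(np.asarray(X,float)-T[:3,3])@T[:3,:3];return np.array([p["cx"]-p["fx"]*c[...,0]/c[...,2],p["cy"]+p["fy"]*c[...,1]/c[...,2]]).T
def outl(p,mask,z):
    c=max(cv2.findContours(mask.astype(np.uint8),cv2.RETR_EXTERNAL,cv2.CHAIN_APPROX_NONE)[0],key=cv2.contourArea)[:,0]
    w=np.array([onz(p,q,z)[:2] for q in c],np.float32);return cv2.minAreaRect(w)
H=dict(soap_green_mid=15,soap_rose_mid=15,candle_mid=30,brush_mid=17,dish=0,brush_tray=0,coaster=0,vase=0,bean_pot=0,dispenser=0)
OH=dict(soap_green_mid=30,soap_rose_mid=30,candle_mid=60,brush_mid=34,dish=12,brush_tray=12,coaster=6)
E
python3 - <<'E'
from h import *
for n in("scene","top"):
    p=arm.get_image(n)
    for k in H:
        for m in arm.mark_of(k,p)[:3]:
            print(n,k,np.round(m["at"],1),round(m["conf"],2),np.round(onz(p,m["at"],H[k])[:2],1))
        if k in OH:
            o=arm.outline_of(k,p)
            for q in o[:4]:
                r=outl(p,q["pixels"],OH[k]);print("   ",round(q["conf"],2),np.round(q["box"][:2],0),[np.round(v,1) for v in r])
    crop=p["img"][120:200,270:360] if n=="scene" else p["img"][190:270,130:260]
    cv2.imwrite(f"pics/crop_{n}.png",cv2.resize(crop[:,:,::-1],None,fx=6,fy=6,interpolation=cv2.INTER_CUBIC))
E
```

```text
scene soap_green_mid [172.1 224.4] 0.54 [ 450.6 -248.9]
scene soap_green_mid [198.9 275.9] 0.38 [ 639.2 -253.6]
    0.36 [ 88. 294.] [array([ 517.5, -529.1]), array([170.7, 104.8]), np.float64(18.2)]
scene soap_rose_mid [214.1 197. ] 0.75 [431.9 -91.9]
scene soap_rose_mid [101.5 300.4] 0.49 [ 560.5 -511.6]
    0.83 [214. 195.] [array([431.7, -91.3]), array([44.7, 65.9]), np.float64(37.0)]
scene candle_mid [258.3 166.3] 0.6 [412.6  88.5]
    0.57 [260. 170.] [array([446.4,  67.3]), array([53. , 87.7]), np.float64(51.2)]
scene brush_mid [301.9 105.8] 0.78 [251.2 387.8]
scene brush_mid [334.5 202.3] 0.69 [652.3 225. ]
scene brush_mid [285.2 138.5] 0.68 [351.6 241.3]
    0.8 [319. 131.] [array([389.5, 357.1]), array([40.7, 97.5]), np.float64(17.4)]
    0.72 [307. 158.] [array([475. , 248.4]), array([92.7, 52.7]), np.float64(76.9)]
    0.52 [287. 138.] [array([360.8, 236.2]), array([ 43.3, 100.4]), np.float64(83.5)]
    0.5 [305. 103.] [array([260. , 393.4]), array([84. , 55.6]), np.float64(79.7)]
scene dish [200.  274.6] 0.79 [ 631.9 -248.5]
    0.79 [197. 277.] [array([ 637.1, -257.8]),
[... 1395 characters left out ...]
] [array([ 632.4, -259.1]), array([164.4,  90.5]), np.float64(88.0)]
top brush_tray [250.8 166.4] 0.91 [630.6  26.1]
top brush_tray [321.1 211.2] 0.16 [ 453.7 -244.9]
    0.96 [252. 167.] [array([625.5,  17.4]), array([130.6,  91. ]), np.float64(85.2)]
    0.2 [325. 167.] [array([ 630.8, -259.7]), array([163.5,  87.3]), np.float64(87.1)]
top coaster [198.2 162.7] 0.71 [645.3 232.8]
    0.64 [253. 166.] [array([626.8,  17.5]), array([130.8,  90.5]), np.float64(84.8)]
top vase [391.2 185.9] 0.74 [ 553.2 -520.8]
top bean_pot [123.7 190.4] 0.8 [534.3 519. ]
top bean_pot [233.1 214.7] 0.34 [439.8  93.8]
top bean_pot [323.8 164.9] 0.16 [ 637.  -260.6]
top dispenser [252.  125.7] 0.91 [797.6  21.7]
```

The brown brush is the one at scene (307,158) and top (192,207). I'll check the crop before moving.

View pics/crop_scene.png

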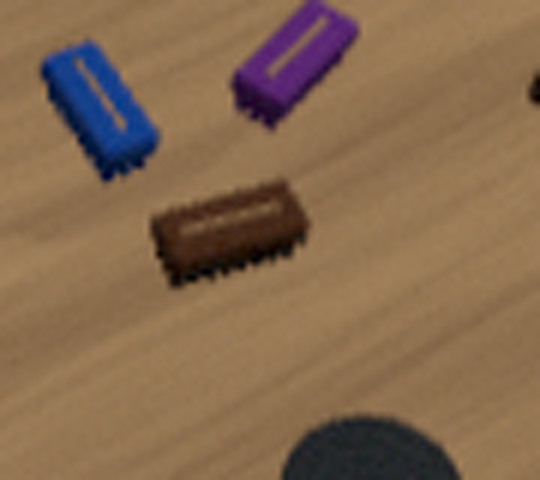

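```bash
cat >> h.py <<'E'
def cur():
    s=arm.read_state();return s,np.array(s["position"]),R.from_quat(s["ee_rot"])
def plan(x,y,z,yaw,p=None,r=None):
    """split into calls; world target TCP with tool down, x_t at yaw deg"""
    if p is None: s,p,r=cur()
    q=R.from_euler('z',yaw,degrees=True)*R.from_euler('x',180,degrees=True)
    tgt=np.array([x,y,z],float)
    for n in range(1,12):
        ok=True;out=[];pp=p.copy();rr=r
        rv=(r.inv()*q).as_rotvec()
        for i in range(n):
            d=rr.inv().apply((tgt-p)/n);sh=d/100;t=rv/n/.5
            if max(abs(sh).max(),abs(t).max())>1: ok=False
            out.append((np.round(sh,3),np.round(t,3),max(np.linalg.norm(d)/50,np.degrees(np.linalg.norm(rv/n))/8.59)))
            rr=rr*R.from_rotvec(rv/n)
        if ok: break
    for o in out: print(list(o[0]),list(o[1]),"rows",round(o[2],1))
def yaw(r): 
    v=r.apply([1,0,0]);return np.degrees(np.arctan2(v[1],v[0]))
E
python3 -c "
from h import *
plan(464,251,230,-104)"
```

```text
[np.float64(0.777), np.float64(0.536), np.float64(0.148)] [np.float64(0.0), np.float64(-0.0), np.float64(0.627)] rows 2.1
[np.float64(0.904), np.float64(0.27), np.float64(0.148)] [np.float64(0.0), np.float64(-0.0), np.float64(0.627)] rows 2.1
[np.float64(0.943), np.float64(-0.022), np.float64(0.148)] [np.float64(0.0), np.float64(-0.0), np.float64(0.627)] rows 2.1
[np.float64(0.89), np.float64(-0.312), np.float64(0.148)] [np.float64(0.0), np.float64(-0.0), np.float64(0.627)] rows 2.1
[np.float64(0.751), np.float64(-0.571), np.float64(0.148)] [np.float64(0.0), np.float64(-0.0), np.float64(0.627)] rows 2.1
```

The crop shows the dark brown block with a pale stripe and black bristles at crop (230,230). The purple and blue ones stand apart from it.

Request:
{"method": "apply_moves", "body": {"increments": [[[0.777,0.536,0.148,0,0,0.627,1],[0.777,0.536,0.148,0,0,0.627,1],[0.777,0.536,0.148,0,0,0.627,1],[0.777,0.536,0.148,0,0,0.627,1]]]}}

```text
clock: 2.35
position: [216.2, 534.3, 289.5]
ee_rot: [0.961, -0.277, 0.0, -0.0]
contact_force: [-0.1, 0.3, -0.2]
gripper_width: 85.2
```

Request:
{"method": "apply_moves", "body": {"increments": [[[0.904,0.27,0.148,0,0,0.627,1],[0.904,0.27,0.148,0,0,0.627,1],[0.904,0.27,0.148,0,0,0.627,1],[0.904,0.27,0.148,0,0,0.627,1]]]}}

```text
clock: 2.75
position: [277.9, 464.4, 274.7]
ee_rot: [0.906, -0.423, -0.0, -0.001]
contact_force: [-0.1, 0.1, -0.3]
gripper_width: 85.4
```

Request:
{"method": "apply_moves", "body": {"increments": [[[0.943,-0.022,0.148,0,0,0.627,1],[0.943,-0.022,0.148,0,0,0.627,1],[0.943,-0.022,0.148,0,0,0.627,1],[0.943,-0.022,0.148,0,0,0.627,1]]]}}

```text
clock: 3.15
position: [339.9, 394.1, 259.9]
ee_rot: [0.829, -0.559, -0.0, -0.001]
contact_force: [-0.6, -0.2, 0.9]
gripper_width: 85.2
```

Request:
{"method": "apply_moves", "body": {"increments": [[[0.89,-0.312,0.148,0,0,0.627,1],[0.89,-0.312,0.148,0,0,0.627,1],[0.89,-0.312,0.148,0,0,0.627,1],[0.89,-0.312,0.148,0,0,0.627,1]]]}}

```text
clock: 3.55
position: [402.1, 323.3, 245.0]
ee_rot: [0.732, -0.681, -0.0, -0.001]
contact_force: [-0.0, 0.7, -0.7]
gripper_width: 85.2
```

Request:
{"method": "apply_moves", "body": {"increments": [[[0.751,-0.571,0.148,0,0,0.627,1],[0.751,-0.571,0.148,0,0,0.627,1],[0.751,-0.571,0.148,0,0,0.627,1],[0.751,-0.571,0.148,0,0,0.627,1],[0.751,-0.571,0.148,0,0,0.627,1]]]}}

```text
clock: 4.05
position: [463.6, 252.9, 230.4]
ee_rot: [-0.617, 0.787, 0.0, 0.001]
contact_force: [0.2, 0.5, 0.1]
gripper_width: 85.3
```

```bash
cat >> h.py <<'E'
def look(name,labels=()):
    s,p,r=cur();print("t",s["clock"],"pos",np.round(p,1),"yaw",round(yaw(r),1),"w",round(s["gripper_width"],1),"F",np.round(s["contact_force"],1))
    im=arm.get_image("wrist");cv2.imwrite(f"pics/{name}.png",im["img"][:,:,::-1])
    for k in labels:
        for m in arm.mark_of(k,im)[:3]: print(k,np.round(m["at"],1),round(m["conf"],2),np.round(onz(im,m["at"],H[k])[:2],1))
        for q in arm.outline_of(k,im)[:3]:
            print("   o",round(q["conf"],2),np.round(q["box"],0),[np.round(v,1) for v in outl(im,q["pixels"],OH.get(k,0))])
    return im
E
python3 -c "
from h import *
look('w1',['brush_mid'])"
```

```text
t 4.05 pos [463.6 252.9 230.4] yaw -103.8 w 85.3 F [0.2 0.5 0.1]
brush_mid [367.7 147.7] 0.91 [352.2 244.7]
brush_mid [257.9 186.3] 0.7 [465.2 257.2]
brush_mid [349.5 258.6] 0.69 [387.  361.7]
   o 0.93 [373. 148.  96.  49.] [array([354.1, 242.6]), array([38.2, 85.3]), np.float64(83.9)]
   o 0.61 [347. 249.  52.  55.] [array([392. , 338.4]), array([37.6, 51.7]), np.float64(17.5)]
   o 0.59 [256. 186.  38.  90.] [array([466.3, 254.1]), array([84.6, 38.7]), np.float64(76.3)]
```

View pics/w1.png

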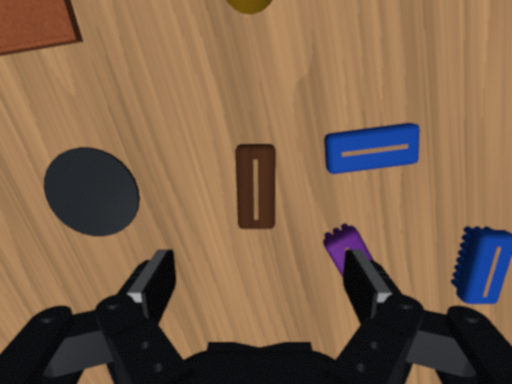

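The wrist view shows the brown brush at (256,186), lined up with the jaws, and the coaster at (91,191). The brush measures (466,254) with its axis at 76°, so I'll descend on it.

Request:
{"method": "apply_moves", "body": {"increments": [[[-0.01,0.02,0.9,0,0,0,1],[-0.01,0.02,0.9,0,0,0,1],[-0.01,0.02,0.9,0,0,0,1]]]}}

```text
clock: 4.5
position: [459.4, 251.1, 135.5]
ee_rot: [-0.616, 0.788, -0.0, -0.006]
contact_force: [-0.6, -1.0, -0.0]
gripper_width: 85.4
```

Request:
{"method": "apply_moves", "body": {"increments": [[[0,0,0.25,0,0,0,1],[0,0,0.52,0,0,0,1],[0,0,0.53,0,0,0,1],[0,0,0.53,0,0,0,1]]]}}

```text
clock: 4.9
position: [463.0, 253.5, 88.4]
ee_rot: [-0.616, 0.788, -0.0, 0.001]
contact_force: [-0.1, 0.5, 1.3]
gripper_width: 85.5
```

```bash
python3 -c "
from h import *
im=look('w2',['coaster'])
"
```

```text
t 4.9 pos [463.  253.5  88.4] yaw -103.9 w 85.5 F [-0.1  0.5  1.3]
   o 0.67 [ 26. 268.  47. 124.] [array([606.2, 242.9]), array([91. , 28.7]), np.float64(60.7)]
```

View pics/w2.png

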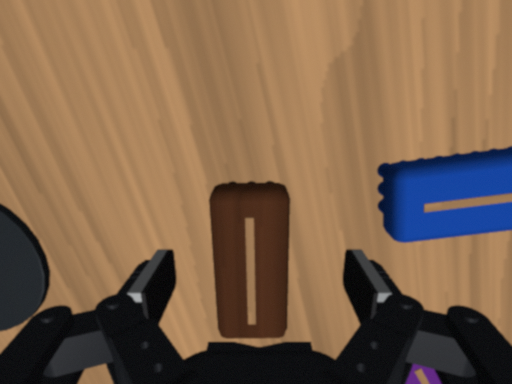

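The brush lies between the fingers at (250,262) and nothing else is in the jaws. Closing.

Request:
{"method": "apply_moves", "body": {"increments": [[[0,-0.02,0,0,0,0,1],[0,-0.02,0,0,0,0,-1],[0,-0.02,0,0,0,0,-1],[0,-0.02,0,0,0,0,-1],[0,-0.02,0,0,0,0,-1],[0,-0.02,0,0,0,0,-1],[0,-0.02,0,0,0,0,-1],[0,-0.02,0,0,0,0,-1]]]}}

```text
clock: 5.85
position: [464.6, 252.3, 87.3]
ee_rot: [-0.616, 0.788, -0.0, 0.0]
contact_force: [-0.5, 0.8, 5.8]
gripper_width: 36.9
```

```bash
python3 -c "
from h import *
im=look('w3')
plan(628,18,160,-95)"
```

```text
t 5.85 pos [464.6 252.3  87.3] yaw -104.0 w 36.9 F [-0.5  0.8  5.8]
[np.float64(0.626), np.float64(-0.717), np.float64(-0.242)] [np.float64(-0.0), np.float64(0.0), np.float64(-0.105)] rows 2.0
[np.float64(0.663), np.float64(-0.684), np.float64(-0.242)] [np.float64(-0.0), np.float64(0.0), np.float64(-0.105)] rows 2.0
[np.float64(0.697), np.float64(-0.648), np.float64(-0.242)] [np.float64(-0.0), np.float64(0.0), np.float64(-0.105)] rows 2.0
```

View pics/w3.png

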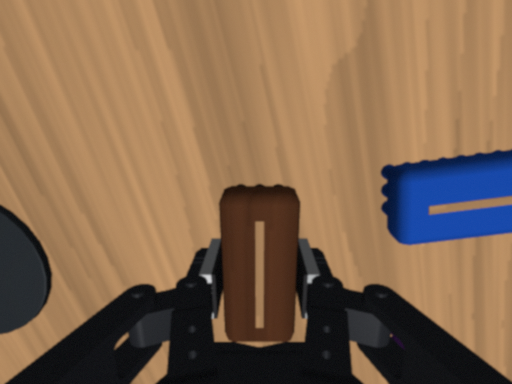

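The brush is gripped at 36.9 mm. I'll lift it and carry it to the tray.

Request:
{"method": "apply_moves", "body": {"increments": [[[0,0,-0.3,0,0,0,-1],[0,0,-0.6,0,0,0,-1],[0,0,-0.75,0,0,0,-1],[0,0,-0.75,0,0,0,-1]]]}}

```text
clock: 6.3
position: [464.8, 252.5, 163.5]
ee_rot: [-0.616, 0.788, 0.0, 0.002]
contact_force: [0.7, 0.2, -1.0]
gripper_width: 36.6
```

Request:
{"method": "apply_moves", "body": {"increments": [[[0.2,-0.24,0,0,0,-0.03,-1],[0.4,-0.48,0,0,0,-0.06,-1],[0.626,-0.717,0,0,0,-0.105,-1]]]}}

```text
clock: 6.6
position: [518.3, 172.9, 160.0]
ee_rot: [-0.637, 0.771, 0.0, -0.002]
contact_force: [0.6, 0.0, -0.6]
gripper_width: 36.5
```

Request:
{"method": "apply_moves", "body": {"increments": [[[0.22,-0.23,0,0,0,-0.03,-1],[0.44,-0.45,0,0,0,-0.06,-1],[0.663,-0.684,0,0,0,-0.105,-1]]]}}

```text
clock: 6.9
position: [572.6, 94.3, 159.6]
ee_rot: [-0.656, 0.755, 0.001, -0.002]
contact_force: [1.2, 0.4, -0.2]
gripper_width: 37.2
```

```bash
python3 -c "
from h import *
im=look('w4',['brush_tray','coaster','candle_mid'])
"
```

```text
t 6.9 pos [572.6  94.3 159.6] yaw -98.0 w 37.2 F [ 1.2  0.4 -0.2]
brush_tray [174.1 118.1] 0.86 [626.4  20.5]
   o 0.68 [163. 112. 144. 188.] [array([626.9,  20.3]), array([128.1,  89.8]), np.float64(84.7)]
coaster [209.  331.7] 0.64 [638.5 222.5]
   o 0.9 [208. 328.  98.  61.] [array([624.9, 206.2]), array([48.1, 12.7]), np.float64(85.7)]
candle_mid [454.8 166.9] 0.68 [430.8  79.7]
   o 0.75 [457. 166. 111.  91.] [array([446.6,  74.4]), array([49.2, 74.6]), np.float64(75.1)]
```

View pics/w4.png

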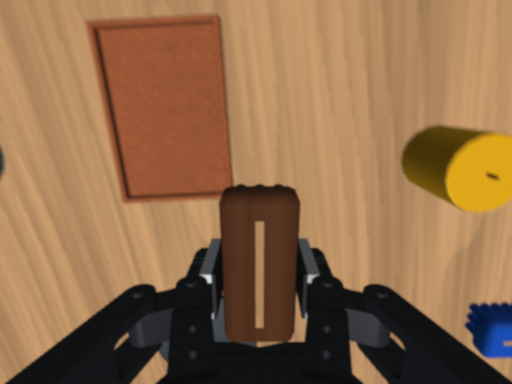

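The tray shows at (163,110) and measures (627,20) with its axis at 85°. The brush is held straight.

```bash
python3 -c "
from h import *
plan(627,19,160,-95)"
```

```text
[np.float64(0.69), np.float64(-0.648), np.float64(0.01)] [np.float64(0.003), np.float64(-0.001), np.float64(-0.103)] rows 1.9
```

Request:
{"method": "apply_moves", "body": {"increments": [[[0.23,-0.22,0,0,0,-0.03,-1],[0.46,-0.44,0,0,0,-0.06,-1],[0.69,-0.648,0,0,0,-0.103,-1],[0.69,-0.648,0,0,0,-0.103,-1]]]}}

```text
clock: 7.65
position: [628.9, 17.1, 161.6]
ee_rot: [-0.675, 0.738, -0.0, 0.0]
contact_force: [-0.7, -0.0, -0.6]
gripper_width: 36.8
```

```bash
python3 -c "
from h import *
im=look('w5',['brush_tray'])
plan(627,19,92,-95)"
```

```text
t 7.65 pos [628.9  17.1 161.6] yaw -95.1 w 36.8 F [-0.7 -0.  -0.6]
   o 0.78 [263. 186. 116. 126.] [array([626.4,   4.8]), array([98.2, 88.2]), np.float64(84.3)]
[np.float64(0.003), np.float64(-0.0), np.float64(0.696)] [np.float64(0.002), np.float64(0.0), np.float64(-0.0)] rows 1.4
```

View pics/w5.png

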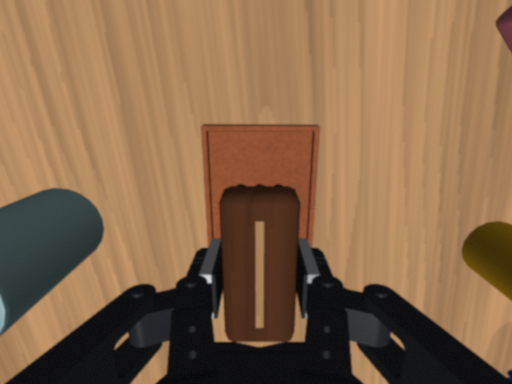

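The brush is centred over the tray, both near column 260. Lowering.

Request:
{"method": "apply_moves", "body": {"increments": [[[0,0,0.3,0,0,0,-1],[0,0,0.5,0,0,0,-1],[0,0,0.6,0,0,0,-1],[0,0,0.66,0,0,0,-1],[0,0,0.69,0,0,0,-1],[0,0,0.7,0,0,0,-1],[0,0,0.7,0,0,0,-1],[0,0,0.7,0,0,0,-1]]]}}

```text
clock: 8.6
position: [628.2, 18.5, 92.7]
ee_rot: [-0.675, 0.737, -0.0, 0.001]
contact_force: [0.2, -0.5, -0.9]
gripper_width: 36.9
```

```bash
python3 -c "
from h import *
im=look('w6')"
```

```text
t 8.6 pos [628.2  18.5  92.7] yaw -95.0 w 36.9 F [ 0.2 -0.5 -0.9]
```

View pics/w6.png

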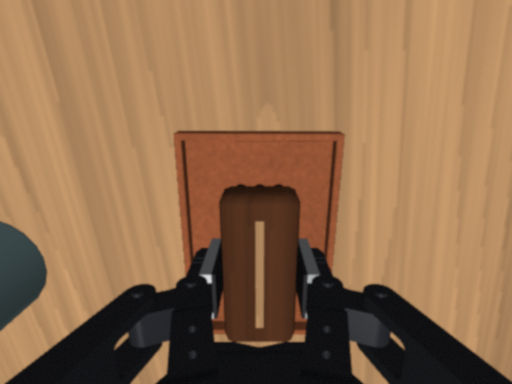

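The brush is inside the tray walls but nothing is pressing yet. I'll go about 2 mm lower, then open.

Request:
{"method": "apply_moves", "body": {"increments": [[[0,0,0.01,0,0,0,-1],[0,0,0.02,0,0,0,-1],[0,0,0.02,0,0,0,-1],[0,0,0.02,0,0,0,-1]]]}}

```text
clock: 9.05
position: [628.1, 18.5, 91.4]
ee_rot: [-0.675, 0.737, -0.0, 0.0]
contact_force: [-0.8, 0.4, 6.4]
gripper_width: 36.6
```

Request:
{"method": "apply_moves", "body": {"increments": [[[0,0,0,0,0,0,0.15],[0,0,0,0,0,0,0.15],[0,0,0,0,0,0,0.15],[0,0,0,0,0,0,0.15],[0,0,-0.1,0,0,0,0.15],[0,0,-0.3,0,0,0,0.15],[0,0,-0.7,0,0,0,0.5],[0,0,-1,0,0,0,1],[0,0,-1,0,0,0,1],[0,0,-1,0,0,0,1]]]}}

```text
clock: 10.05
position: [627.9, 18.6, 191.3]
ee_rot: [-0.675, 0.738, -0.0, 0.001]
contact_force: [-0.1, -1.2, -1.6]
gripper_width: 85.2
```

```bash
python3 -c "
from h import *
im=look('w7',['brush_mid','brush_tray'])
plan(430,78,190,-95)"
```

```text
t 10.05 pos [627.9  18.6 191.3] yaw -95.1 w 85.2 F [-0.1 -1.2 -1.6]
brush_mid [258.4 197.9] 0.74 [628.5  22.4]
   o 0.76 [261. 202.  48. 100.] [array([627.7,  21.9]), array([86. , 38.4]), np.float64(85.0)]
   o 0.91 [263. 189. 103. 138.] [array([627.3,  19.7]), array([127.7,  88.5]), np.float64(84.8)]
[np.float64(-0.14), np.float64(0.672), np.float64(-0.003)] [np.float64(0.002), np.float64(-0.001), np.float64(-0.001)] rows 1.4
[np.float64(-0.141), np.float64(0.672), np.float64(-0.004)] [np.float64(0.002), np.float64(-0.001), np.float64(-0.001)] rows 1.4
[np.float64(-0.141), np.float64(0.672), np.float64(-0.004)] [np.float64(0.002), np.float64(-0.001), np.float64(-0.001)] rows 1.4
```

View pics/w7.png

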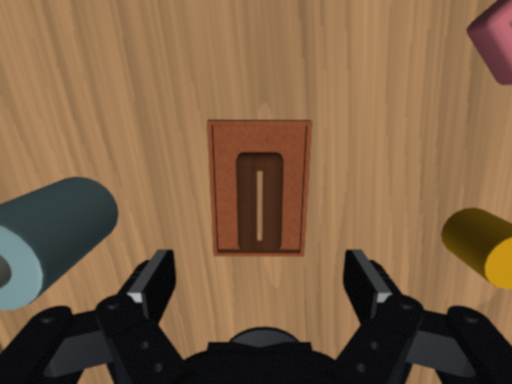

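The brush lies in the tray at (628,22), with the tray at (627,20). The candle is next.

Request:
{"method": "apply_moves", "body": {"increments": [[[-0.14,0.672,0,0,0,0,1],[-0.14,0.672,0,0,0,0,1]]]}}

```text
clock: 10.5
position: [558.6, 38.2, 188.0]
ee_rot: [-0.675, 0.738, 0.002, -0.002]
contact_force: [-0.2, 0.3, 0.3]
gripper_width: 85.6
```

Request:
{"method": "apply_moves", "body": {"increments": [[[-0.14,0.672,0,0,0,0,1],[-0.14,0.672,0,0,0,0,1]]]}}

```text
clock: 10.7
position: [492.5, 57.9, 188.7]
ee_rot: [-0.675, 0.737, 0.001, -0.002]
contact_force: [0.8, 0.1, 0.1]
gripper_width: 85.5
```

Request:
{"method": "apply_moves", "body": {"increments": [[[-0.14,0.672,0,0,0,0,1],[-0.14,0.672,0,0,0,0,1],[-0.14,0.672,0,0,0,0,1]]]}}

```text
clock: 11.0
position: [428.1, 77.9, 189.6]
ee_rot: [-0.676, 0.737, 0.0, -0.001]
contact_force: [-0.8, 0.2, 0.2]
gripper_width: 85.6
```

```bash
python3 -c "
from h import *
im=look('w8',['candle_mid'])
"
```

```text
t 11.0 pos [428.1  77.9 189.6] yaw -94.9 w 85.6 F [-0.8  0.2  0.2]
candle_mid [253.3 199.3] 0.89 [431.9  77.4]
   o 0.88 [256. 203.  68.  79.] [array([428.7,  73.3]), array([60.5, 48.1]), np.float64(85.1)]
```

View pics/w8.png

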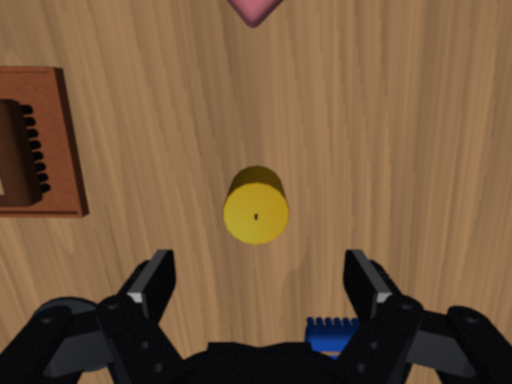

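The candle top is centred with its wick at (256,216). I'll work out its position from that.

```bash
python3 -c "
from h import *
im=arm.get_image('wrist');print(onz(im,(256,214),60))
plan(*onz(im,(256,214),60)[:2],100,-95)"
```

```text
[433.29022826  79.56802095  60.        ]
[np.float64(-0.015), np.float64(-0.014), np.float64(0.899)] [np.float64(-0.001), np.float64(0.0), np.float64(-0.002)] rows 1.8
```

Request:
{"method": "apply_moves", "body": {"increments": [[[-0.01,-0.03,0.4,0,0,0,1],[-0.01,-0.03,0.8,0,0,0,1],[-0.01,-0.03,1,0,0,0,1],[-0.01,-0.03,1,0,0,0,1],[-0.01,-0.03,1,0,0,0,-1],[-0.01,-0.03,1,0,0,0,-1],[-0.01,-0.03,1,0,0,0,-1],[-0.01,-0.03,1,0,0,0,-1],[-0.01,-0.03,1,0,0,0,-1]]]}}

```text
clock: 12.1
position: [434.7, 79.2, 91.4]
ee_rot: [-0.676, 0.737, -0.001, 0.002]
contact_force: [-0.0, -0.4, 6.4]
gripper_width: 49.2
```

```bash
python3 -c "
from h import *
im=look('w9')
plan(640,227,165,-95)"
```

```text
t 12.1 pos [434.7  79.2  91.4] yaw -95.0 w 49.2 F [-0.  -0.4  6.4]
[np.float64(-0.826), np.float64(-0.959), np.float64(-0.364)] [np.float64(-0.003), np.float64(0.002), np.float64(-0.0)] rows 2.6
[np.float64(-0.826), np.float64(-0.959), np.float64(-0.366)] [np.float64(-0.003), np.float64(0.002), np.float64(-0.0)] rows 2.6
```

View pics/w9.png

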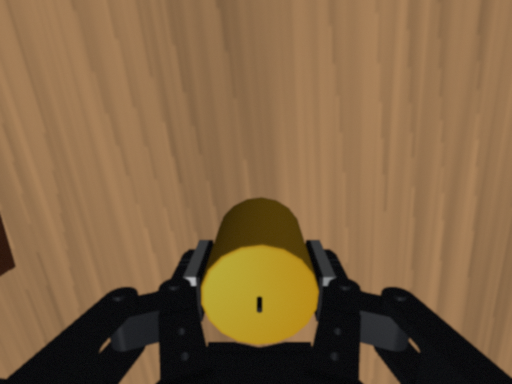

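The candle is gripped at 49 mm and stands straight at (260,290). I'll lift it and move towards the coaster, holding back so the camera can see the coaster.

Request:
{"method": "apply_moves", "body": {"increments": [[[0,0,-0.3,0,0,0,-1],[0,0,-0.6,0,0,0,-1],[0,0,-0.75,0,0,0,-1],[0,0,-0.75,0,0,0,-1]]]}}

```text
clock: 12.55
position: [434.7, 79.4, 167.3]
ee_rot: [-0.675, 0.737, -0.001, 0.003]
contact_force: [1.2, 0.4, -1.2]
gripper_width: 48.8
```

Request:
{"method": "apply_moves", "body": {"increments": [[[-0.27,-0.32,0,0,0,0,-1],[-0.55,-0.64,0,0,0,0,-1],[-0.826,-0.959,0,0,0,0,-1],[-0.826,-0.959,0,0,0,0,-1]]]}}

```text
clock: 12.95
position: [540.2, 155.3, 163.5]
ee_rot: [-0.676, 0.737, -0.001, 0.001]
contact_force: [-1.0, -1.2, -0.6]
gripper_width: 48.7
```

Request:
{"method": "apply_moves", "body": {"increments": [[[-0.27,-0.32,0,0,0,0,-1],[-0.55,-0.64,0,0,0,0,-1],[-0.826,-0.959,0,0,0,0,-1],[-0.826,-0.959,0,0,0,0,-1]]]}}

```text
clock: 13.35
position: [641.8, 228.7, 162.2]
ee_rot: [-0.676, 0.737, -0.0, 0.0]
contact_force: [-1.0, -1.2, -1.1]
gripper_width: 49.0
```

```bash
python3 -c "
from h import *
im=look('w10',['coaster'])
"
```

```text
t 13.35 pos [641.8 228.7 162.2] yaw -95.0 w 49.0 F [-1.  -1.2 -1.1]
coaster [261.5 192.8] 0.6 [638.7 224.1]
```

View pics/w10.png

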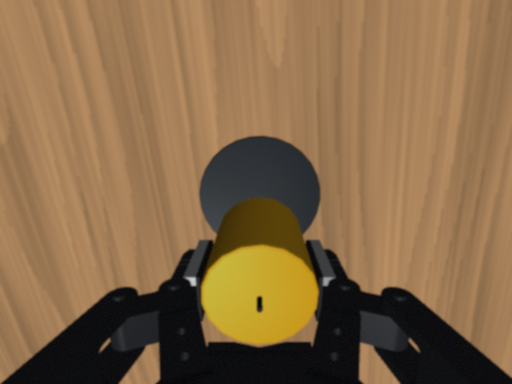

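The coaster shows above the candle, with its left and right edges at columns 200 and 320 and its top at row 136.

```bash
python3 -c "
from h import *
im=arm.get_image('wrist')
g=cv2.cvtColor(im['img'],cv2.COLOR_RGB2GRAY)
# edge points: dark region upper arc
pts=[]
for c in range(204,318,3):
    col=g[100:235,c].astype(int); r=np.argmax(col<75)
    if col[r]<75 and r>0: pts.append(onz(im,(c,100+r),6)[:2])
P=np.array(pts);A=np.c_[2*P,np.ones(len(P))];s=np.linalg.lstsq(A,(P**2).sum(1),rcond=None)[0];print(s[:2],np.sqrt(s[2]+s[0]**2+s[1]**2),len(P))
"
```

```text
[640.80963774 225.54829415] 48.628485680267595 37
```

Request:
{"method": "apply_moves", "body": {"increments": [[[0.03,0,0.3,0,0,0,-1],[0.03,0,0.5,0,0,0,-1],[0.03,0,0.58,0,0,0,-1],[0.03,0,0.62,0,0,0,-1],[0.03,0,0.64,0,0,0,-1],[0.03,0,0.64,0,0,0,-1],[0.03,0,0.64,0,0,0,-1]]]}}

```text
clock: 14.25
position: [639.4, 223.7, 102.0]
ee_rot: [-0.675, 0.737, -0.0, 0.001]
contact_force: [-0.3, 0.6, -0.5]
gripper_width: 49.1
```

Request:
{"method": "apply_moves", "body": {"increments": [[[0,0,0.02,0,0,0,-1],[0,0,0.035,0,0,0,-1],[0,0,0.045,0,0,0,-1],[0,0,0.045,0,0,0,-1],[0,0,0.045,0,0,0,-1]]]}}

```text
clock: 14.75
position: [639.1, 223.5, 97.4]
ee_rot: [-0.675, 0.737, -0.0, 0.0]
contact_force: [-2.2, -0.2, 6.5]
gripper_width: 49.0
```

Contact reads 6.5 N. I'll open and lift straight up.

Request:
{"method": "apply_moves", "body": {"increments": [[[0,0,0,0,0,0,0.5],[0,0,0,0,0,0,0.5],[0,0,0,0,0,0,0.7],[0,0,0,0,0,0,1],[0,0,-0.1,0,0,0,1],[0,0,-0.4,0,0,0,1],[0,0,-0.8,0,0,0,1],[0,0,-1,0,0,0,1],[0,0,-1,0,0,0,1],[0,0,-1,0,0,0,1]]]}}

```text
clock: 15.75
position: [638.9, 223.5, 197.3]
ee_rot: [-0.675, 0.738, 0.0, 0.001]
contact_force: [-0.0, 0.5, -0.8]
gripper_width: 85.1
```

```bash
python3 -c "
from h import *
im=look('w11',['candle_mid','coaster'])
plan(426,-91,200,-48)"
```

```text
t 15.75 pos [638.9 223.5 197.3] yaw -95.1 w 85.1 F [-0.   0.5 -0.8]
candle_mid [259.4 194.8] 0.8 [637.9 222.3]
   o 0.96 [260. 199.  69.  78.] [array([639.4, 219.8]), array([49.8, 61.3]), np.float64(12.4)]
[np.float64(0.829), np.float64(0.46), np.float64(-0.01)] [np.float64(0.001), np.float64(-0.0), np.float64(-0.411)] rows 1.9
[np.float64(0.718), np.float64(0.62), np.float64(-0.011)] [np.float64(0.001), np.float64(-0.0), np.float64(-0.411)] rows 1.9
[np.float64(0.577), np.float64(0.753), np.float64(-0.011)] [np.float64(0.001), np.float64(-0.0), np.float64(-0.411)] rows 1.9
[np.float64(0.411), np.float64(0.855), np.float64(-0.012)] [np.float64(0.001), np.float64(-0.0), np.float64(-0.411)] rows 1.9
```

View pics/w11.png

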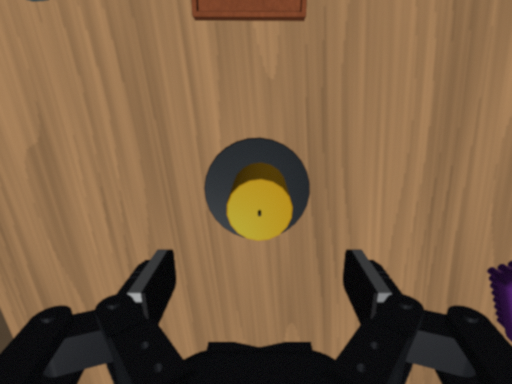

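The candle stands upright inside the coaster at (260,205). The rose soap is next.

Request:
{"method": "apply_moves", "body": {"increments": [[[0.829,0.46,0,0,0,-0.41,1],[0.829,0.46,0,0,0,-0.41,1],[0.829,0.46,0,0,0,-0.41,1]]]}}

```text
clock: 16.3
position: [582.1, 140.9, 195.2]
ee_rot: [0.746, -0.666, -0.002, 0.003]
contact_force: [0.5, 0.7, -0.1]
gripper_width: 85.1
```

Request:
{"method": "apply_moves", "body": {"increments": [[[0.718,0.62,0,0,0,-0.41,1],[0.718,0.62,0,0,0,-0.41,1],[0.718,0.62,0,0,0,-0.41,1]]]}}

```text
clock: 16.6
position: [529.2, 63.1, 195.7]
ee_rot: [0.81, -0.586, -0.002, 0.002]
contact_force: [0.3, 0.7, -0.3]
gripper_width: 85.5
```

Request:
{"method": "apply_moves", "body": {"increments": [[[0.577,0.753,0,0,0,-0.41,1],[0.577,0.753,0,0,0,-0.41,1],[0.577,0.753,0,0,0,-0.41,1]]]}}

```text
clock: 16.9
position: [476.5, -14.8, 195.8]
ee_rot: [0.866, -0.5, -0.001, 0.001]
contact_force: [0.6, 0.3, 0.2]
gripper_width: 85.5
```

Request:
{"method": "apply_moves", "body": {"increments": [[[0.411,0.855,0,0,0,-0.41,1],[0.411,0.855,0,0,0,-0.41,1],[0.411,0.855,0,0,0,-0.41,1],[0.411,0.855,0,0,0,-0.41,1]]]}}

```text
clock: 17.3
position: [427.0, -91.1, 196.6]
ee_rot: [0.913, -0.408, 0.001, -0.0]
contact_force: [0.8, 0.3, -0.0]
gripper_width: 85.3
```

```bash
python3 -c "
from h import *
im=look('w12',['soap_rose_mid'])
"
```

```text
t 17.3 pos [427.  -91.1 196.6] yaw -48.2 w 85.3 F [ 0.8  0.3 -0. ]
soap_rose_mid [258.5 197.5] 0.87 [423.8 -86.1]
   o 0.89 [263. 197.  54.  68.] [array([425.4, -90. ]), array([40.3, 62.2]), np.float64(37.1)]
```

View pics/w12.png

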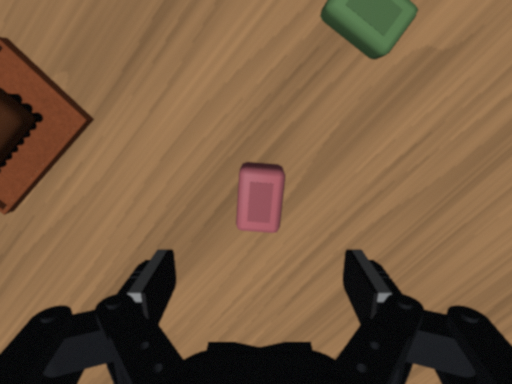

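The rose soap is at (261,198), centre about (425,-89), with its axis at -52°.

```bash
python3 -c "
from h import *
plan(425,-88.5,120,-52)"
```

```text
[np.float64(-0.029), np.float64(0.01), np.float64(0.765)] [np.float64(-0.001), np.float64(-0.001), np.float64(0.139)] rows 1.5
```

Request:
{"method": "apply_moves", "body": {"increments": [[[-0.03,0,0.4,0,0,0.14,1],[-0.03,0,0.75,0,0,0.14,1],[-0.03,0,0.77,0,0,0.14,1],[-0.03,0,0.77,0,0,0.14,1]]]}}

```text
clock: 17.85
position: [425.1, -87.9, 119.2]
ee_rot: [0.899, -0.438, -0.001, 0.001]
contact_force: [1.3, 1.2, -0.1]
gripper_width: 85.5
```

Request:
{"method": "apply_moves", "body": {"increments": [[[0,0,0.2,0,0,0,1],[0,0,0.35,0,0,0,1],[0,0,0.36,0,0,0,1],[0,0,0.36,0,0,0,-1],[0,0,0.36,0,0,0,-1],[0,0,0.36,0,0,0,-1],[0,0,0.36,0,0,0,-1],[0,0,0.36,0,0,0,-1],[0,0,0.36,0,0,0,-1]]]}}

```text
clock: 18.75
position: [425.1, -88.4, 84.7]
ee_rot: [0.899, -0.439, 0.001, -0.001]
contact_force: [-0.0, 1.3, 7.5]
gripper_width: 38.7
```

```bash
python3 -c "
from h import *
im=look('w13')
plan(634,-222,165,-92)"
```

```text
t 18.75 pos [425.1 -88.4  84.7] yaw -52.0 w 38.7 F [-0.   1.3  7.5]
[np.float64(0.78), np.float64(-0.275), np.float64(-0.266)] [np.float64(-0.002), np.float64(-0.0), np.float64(0.465)] rows 1.7
[np.float64(0.695), np.float64(-0.448), np.float64(-0.267)] [np.float64(-0.002), np.float64(-0.0), np.float64(0.465)] rows 1.7
[np.float64(0.574), np.float64(-0.595), np.float64(-0.267)] [np.float64(-0.002), np.float64(-0.0), np.float64(0.465)] rows 1.7
```

View pics/w13.png

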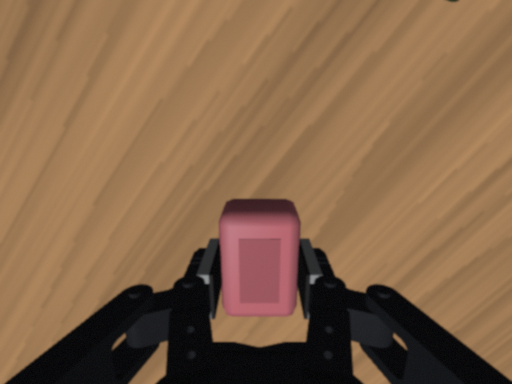

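The rose soap is gripped square at 38.7 mm. I'll lift it and carry it to the dish.

Request:
{"method": "apply_moves", "body": {"increments": [[[0,0,-0.3,0,0,0,-1],[0,0,-0.6,0,0,0,-1],[0,0,-0.8,0,0,0,-1],[0,0,-0.8,0,0,0,-1]]]}}

```text
clock: 19.2
position: [425.9, -88.3, 166.5]
ee_rot: [0.899, -0.439, 0.003, -0.002]
contact_force: [0.1, -0.3, -0.4]
gripper_width: 38.7
```

Request:
{"method": "apply_moves", "body": {"increments": [[[0.26,-0.09,0,0,0,0.15,-1],[0.52,-0.18,0,0,0,0.31,-1],[0.78,-0.275,0,0,0,0.465,-1]]]}}

```text
clock: 19.5
position: [494.2, -133.6, 162.8]
ee_rot: [0.841, -0.542, -0.001, 0.0]
contact_force: [0.2, 0.5, -0.2]
gripper_width: 38.5
```

Request:
{"method": "apply_moves", "body": {"increments": [[[0.23,-0.15,0,0,0,0.15,-1],[0.46,-0.3,0,0,0,0.31,-1],[0.695,-0.448,0,0,0,0.465,-1]]]}}

```text
clock: 19.8
position: [563.9, -178.2, 162.1]
ee_rot: [0.772, -0.636, -0.001, 0.0]
contact_force: [0.2, 1.1, -0.2]
gripper_width: 38.6
```

Request:
{"method": "apply_moves", "body": {"increments": [[[0.19,-0.2,0,0,0,0.15,-1],[0.38,-0.4,0,0,0,0.31,-1],[0.574,-0.595,0,0,0,0.465,-1],[0.574,-0.595,0,0,0,0.465,-1]]]}}

```text
clock: 20.2
position: [634.9, -223.9, 161.4]
ee_rot: [-0.694, 0.72, -0.0, -0.0]
contact_force: [0.1, 0.3, -0.2]
gripper_width: 38.8
```

```bash
python3 -c "
from h import *
im=look('w14',['dish'])
plan(634,-222,100,-92)"
```

```text
t 20.2 pos [ 634.9 -223.9  161.4] yaw -92.2 w 38.8 F [ 0.1  0.3 -0.2]
dish [257.8 161. ] 0.85 [ 634.  -255.8]
   o 0.55 [255. 145. 129. 204.] [array([ 634.8, -262.8]), array([150.9,  87.7]), np.float64(88.6)]
[np.float64(-0.001), np.float64(-0.02), np.float64(0.62)] [np.float64(0.006), np.float64(0.001), np.float64(-0.001)] rows 1.2
```

View pics/w14.png

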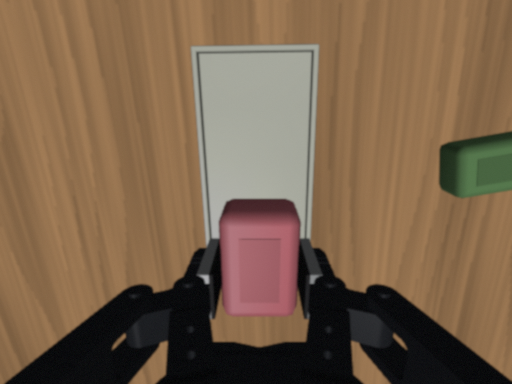

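The rose soap is lined up with the dish. The far rim at row 47 puts the dish centre near (634,-256). Lowering.

Request:
{"method": "apply_moves", "body": {"increments": [[[-0.02,0,0.3,0,0,0,-1],[-0.02,0,0.5,0,0,0,-1],[-0.02,0,0.6,0,0,0,-1],[-0.02,0,0.66,0,0,0,-1],[-0.02,0,0.7,0,0,0,-1],[-0.02,0,0.7,0,0,0,-1],[-0.02,0,0.7,0,0,0,-1]]]}}

```text
clock: 21.05
position: [633.8, -220.3, 94.4]
ee_rot: [-0.695, 0.719, -0.001, 0.0]
contact_force: [-0.4, 0.0, -1.5]
gripper_width: 38.6
```

```bash
python3 -c "
from h import *
im=look('w15')"
```

```text
t 21.05 pos [ 633.8 -220.3   94.4] yaw -92.0 w 38.6 F [-0.4  0.  -1.5]
```

View pics/w15.png

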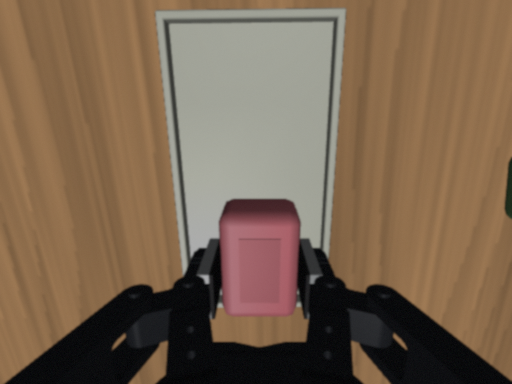

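The soap is within the dish walls and held level. A little lower.

Request:
{"method": "apply_moves", "body": {"increments": [[[0.01,0,0.025,0,0,0,-1],[0.01,0,0.045,0,0,0,-1],[0.01,0,0.055,0,0,0,-1],[0.01,0,0.055,0,0,0,-1],[0.01,0,0.055,0,0,0,-1]]]}}

```text
clock: 21.6
position: [633.4, -221.4, 88.8]
ee_rot: [-0.695, 0.719, -0.0, 0.0]
contact_force: [-1.8, 1.3, 5.7]
gripper_width: 38.7
```

Contact reads 5.7 N. I'll open slightly and lift.

Request:
{"method": "apply_moves", "body": {"increments": [[[0,0,0,0,0,0,0.15],[0,0,0,0,0,0,0.15],[0,0,0,0,0,0,0.15],[0,0,0,0,0,0,0.15],[0,0,-0.1,0,0,0,0.15],[0,0,-0.3,0,0,0,0.15],[0,0,-0.7,0,0,0,0.5],[0,0,-1,0,0,0,1],[0,0,-1,0,0,0,1],[0,0,-1,0,0,0,1]]]}}

```text
clock: 22.6
position: [633.5, -221.3, 189.6]
ee_rot: [-0.694, 0.72, -0.001, 0.001]
contact_force: [-0.7, 0.1, -0.3]
gripper_width: 85.5
```

```bash
python3 -c "
from h import *
im=look('w16',['soap_rose_mid','dish'])
plan(455,-250,190,-172)"
```

```text
t 22.6 pos [ 633.5 -221.3  189.6] yaw -92.0 w 85.5 F [-0.7  0.1 -0.3]
soap_rose_mid [258.8 198.2] 0.75 [ 633.7 -217.1]
soap_rose_mid [467.  153.2] 0.24 [ 457.1 -251. ]
   o 0.55 [261. 197.  52.  69.] [array([ 632.4, -221.5]), array([62.3, 39.5]), np.float64(88.0)]
dish [257.4 150.1] 0.95 [ 633.6 -257.4]
   o 0.66 [253. 145. 115. 197.] [array([ 635.1, -256.5]), array([163.4,  88.7]), np.float64(88.6)]
[np.float64(0.117), np.float64(0.589), np.float64(-0.01)] [np.float64(0.002), np.float64(-0.001), np.float64(0.93)] rows 3.1
[np.float64(0.369), np.float64(0.474), np.float64(-0.01)] [np.float64(0.002), np.float64(-0.001), np.float64(0.93)] rows 3.1
[np.float64(0.542), np.float64(0.258), np.float64(-0.011)] [np.float64(0.002), np.float64(-0.001), np.float64(0.93)] rows 3.1
```

View pics/w16.png

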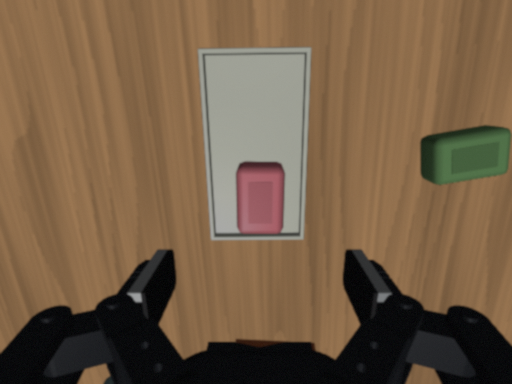

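The rose soap lies flat in the near end of the dish at (261,198), with the free half above it. The green soap is next.

Request:
{"method": "apply_moves", "body": {"increments": [[[0.117,0.589,0,0,0,0.93,1],[0.117,0.589,0,0,0,0.93,1],[0.117,0.589,0,0,0,0.93,1],[0.117,0.589,0,0,0,0.93,1]]]}}

```text
clock: 23.25
position: [573.5, -231.0, 187.4]
ee_rot: [-0.51, 0.86, 0.0, -0.0]
contact_force: [-0.5, 0.3, -0.5]
gripper_width: 85.5
```

Request:
{"method": "apply_moves", "body": {"increments": [[[0.369,0.474,0,0,0,0.93,1],[0.369,0.474,0,0,0,0.93,1],[0.369,0.474,0,0,0,0.93,1],[0.369,0.474,0,0,0,0.93,1]]]}}

```text
clock: 23.65
position: [514.7, -240.6, 187.7]
ee_rot: [-0.299, 0.954, 0.0, -0.0]
contact_force: [0.6, 0.7, 0.5]
gripper_width: 85.7
```

Request:
{"method": "apply_moves", "body": {"increments": [[[0.542,0.258,0,0,0,0.93,1],[0.542,0.258,0,0,0,0.93,1],[0.542,0.258,0,0,0,0.93,1],[0.542,0.258,0,0,0,0.93,1],[0.542,0.258,0,0,0,0.93,1]]]}}

```text
clock: 24.15
position: [456.1, -250.1, 187.8]
ee_rot: [-0.073, 0.997, -0.0, 0.0]
contact_force: [0.4, -0.4, -0.5]
gripper_width: 85.9
```

```bash
python3 -c "
from h import *
im=look('w17',['soap_green_mid'])
"
```

```text
t 24.15 pos [ 456.1 -250.1  187.8] yaw -171.6 w 85.9 F [ 0.4 -0.4 -0.5]
soap_green_mid [259.1 202. ] 0.96 [ 461.4 -248. ]
   o 0.62 [260. 201.  49.  71.] [array([ 457.5, -250.1]), array([62.5, 38.8]), np.float64(6.8)]
```

View pics/w17.png

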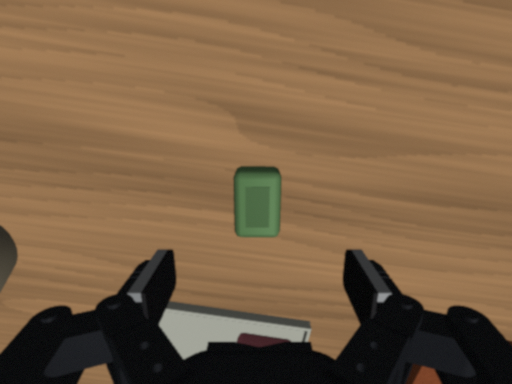

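The green soap is centred at (258,202), near (458,-250).

Request:
{"method": "apply_moves", "body": {"increments": [[[-0.02,0,0.4,0,0,0.02,1],[-0.02,0,0.75,0,0,0.02,1],[-0.02,0,0.75,0,0,0.02,1],[-0.02,0,0.75,0,0,0.02,1]]]}}

```text
clock: 24.7
position: [457.8, -250.0, 113.0]
ee_rot: [-0.066, 0.998, -0.0, -0.001]
contact_force: [0.3, 0.1, 0.1]
gripper_width: 85.4
```

```bash
python3 -c "
from h import *
im=look('w18')
plan(458,-250,84,-172.4)"
```

```text
t 24.7 pos [ 457.8 -250.   113. ] yaw -172.4 w 85.4 F [0.3 0.1 0.1]
[np.float64(0.006), np.float64(0.002), np.float64(0.301)] [np.float64(-0.002), np.float64(0.003), np.float64(-0.001)] rows 0.6
```

View pics/w18.png

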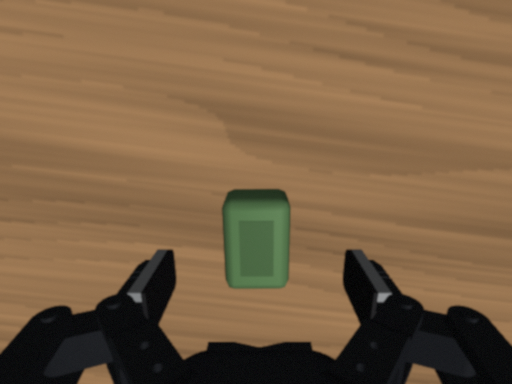

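The green soap sits centred between the open fingers at (257,240).

Request:
{"method": "apply_moves", "body": {"increments": [[[0,0,0.2,0,0,0,1],[0,0,0.28,0,0,0,1],[0,0,0.29,0,0,0,1],[0,0,0.29,0,0,0,-1],[0,0,0.29,0,0,0,-1],[0,0,0.29,0,0,0,-1],[0,0,0.29,0,0,0,-1],[0,0,0.29,0,0,0,-1],[0,0,0.29,0,0,0,-1]]]}}

```text
clock: 25.65
position: [458.1, -250.0, 84.9]
ee_rot: [-0.065, 0.998, -0.0, 0.001]
contact_force: [-0.3, 0.4, 5.4]
gripper_width: 38.8
```

Request:
{"method": "apply_moves", "body": {"increments": [[[0,0,-0.3,0,0,0,-1],[0,0,-0.6,0,0,0,-1],[0,0,-0.8,0,0,0,-1],[0,0,-0.8,0,0,0,-1],[0,0,-0.8,0,0,0,-1]]]}}

```text
clock: 26.15
position: [456.9, -249.7, 163.6]
ee_rot: [-0.065, 0.998, 0.0, -0.0]
contact_force: [-0.5, 0.1, -1.9]
gripper_width: 38.7
```

```bash
python3 -c "
from h import *
im=look('w19')
plan(633,-292,165,-92)"
```

```text
t 26.15 pos [ 456.9 -249.7  163.6] yaw -172.6 w 38.7 F [-0.5  0.1 -1.9]
[np.float64(-0.565), np.float64(-0.216), np.float64(-0.008)] [np.float64(0.001), np.float64(-0.0), np.float64(-0.937)] rows 3.1
[np.float64(-0.406), np.float64(-0.448), np.float64(-0.008)] [np.float64(0.001), np.float64(-0.0), np.float64(-0.937)] rows 3.1
[np.float64(-0.16), np.float64(-0.583), np.float64(-0.008)] [np.float64(0.001), np.float64(-0.0), np.float64(-0.937)] rows 3.1
```

View pics/w19.png

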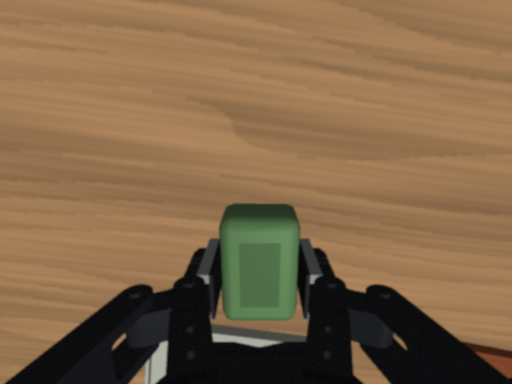

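The green soap is held square and lifted. Carrying it to the free half of the dish.

Request:
{"method": "apply_moves", "body": {"increments": [[[-0.16,-0.06,0,0,0,-0.25,-1],[-0.33,-0.13,0,0,0,-0.5,-1],[-0.5,-0.19,0,0,0,-0.75,-1],[-0.565,-0.22,0,0,0,-0.937,-1]]]}}

```text
clock: 26.6
position: [517.1, -264.4, 161.8]
ee_rot: [-0.297, 0.955, 0.001, -0.001]
contact_force: [-0.5, 0.3, -1.1]
gripper_width: 38.5
```

Request:
{"method": "apply_moves", "body": {"increments": [[[-0.11,-0.12,0,0,0,-0.25,-1],[-0.22,-0.24,0,0,0,-0.5,-1],[-0.33,-0.36,0,0,0,-0.75,-1],[-0.406,-0.448,0,0,0,-0.937,-1]]]}}

```text
clock: 27.0
position: [575.2, -278.4, 161.4]
ee_rot: [-0.511, 0.86, 0.001, -0.001]
contact_force: [0.2, 0.6, -0.2]
gripper_width: 38.9
```

Request:
{"method": "apply_moves", "body": {"increments": [[[-0.04,-0.15,0,0,0,-0.25,-1],[-0.08,-0.3,0,0,0,-0.5,-1],[-0.12,-0.45,0,0,0,-0.75,-1],[-0.15,-0.583,0,0,0,-0.937,-1],[-0.15,-0.583,0,0,0,-0.937,-1]]]}}

```text
clock: 27.5
position: [633.9, -293.5, 161.0]
ee_rot: [-0.695, 0.719, 0.001, -0.001]
contact_force: [-0.1, 0.2, -0.7]
gripper_width: 38.5
```

```bash
python3 -c "
from h import *
im=look('w20',['dish'])
plan(633,-293,95,-92)"
```

```text
t 27.5 pos [ 633.9 -293.5  161. ] yaw -92.0 w 38.5 F [-0.1  0.2 -0.7]
   o 0.91 [256. 235. 116. 181.] [array([ 633.9, -299.3]), array([81.9, 88.1]), np.float64(89.1)]
[np.float64(-0.001), np.float64(-0.009), np.float64(0.672)] [np.float64(0.006), np.float64(0.002), np.float64(-0.004)] rows 1.3
```

View pics/w20.png

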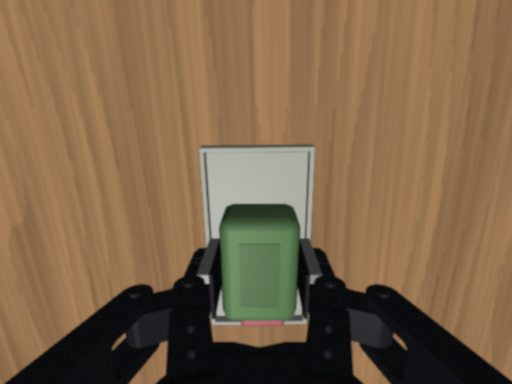

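The green soap is over the free end, with the dish's far rim at row 148 and a rose edge at (262,323). Lowering to just above the floor.

Request:
{"method": "apply_moves", "body": {"increments": [[[0,0,0.3,0,0,0,-1],[0,0,0.5,0,0,0,-1],[0,0,0.6,0,0,0,-1],[0,0,0.66,0,0,0,-1],[0,0,0.69,0,0,0,-1],[0,0,0.69,0,0,0,-1],[0,0,0.69,0,0,0,-1]]]}}

```text
clock: 28.35
position: [633.9, -293.6, 96.0]
ee_rot: [-0.695, 0.719, -0.001, 0.0]
contact_force: [-0.2, 0.4, -0.8]
gripper_width: 38.3
```

```bash
python3 -c "
from h import *
im=look('w21')
r=[onz(im,(260,v),12)[:2] for v in range(60,180,20)];print(np.round(r,0))"
```

```text
t 28.35 pos [ 633.9 -293.6   96. ] yaw -92.0 w 38.3 F [-0.2  0.4 -0.8]
[[ 630. -390.]
 [ 630. -381.]
 [ 630. -372.]
 [ 630. -362.]
 [ 631. -352.]
 [ 631. -341.]]
```

View pics/w21.png

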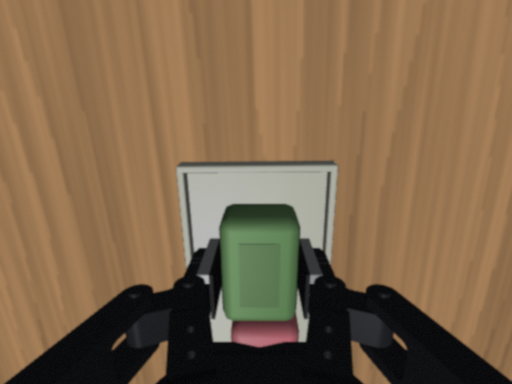

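The gap to the rose soap is visible at (262,325), and the force is near zero with the two overlapping in height, so they aren't touching. Final lowering.

Request:
{"method": "apply_moves", "body": {"increments": [[[0,0,0.025,0,0,0,-1],[0,0,0.05,0,0,0,-1],[0,0,0.065,0,0,0,-1],[0,0,0.07,0,0,0,-1],[0,0,0.07,0,0,0,-1],[0,0,0.07,0,0,0,-1]]]}}

```text
clock: 29.0
position: [633.4, -293.5, 89.0]
ee_rot: [-0.695, 0.719, -0.0, -0.0]
contact_force: [-2.2, 2.0, 5.7]
gripper_width: 38.7
```

Request:
{"method": "apply_moves", "body": {"increments": [[[0,0,0,0,0,0,0.15],[0,0,0,0,0,0,0.15],[0,0,0,0,0,0,0.15],[0,0,0,0,0,0,0.15],[0,0,-0.1,0,0,0,0.15],[0,0,-0.3,0,0,0,0.15],[0,0,-0.7,0,0,0,0.5],[0,0,-1,0,0,0,1],[0,0,-1,0,0,0,1],[0,0,-1,0,0,0,1]]]}}

```text
clock: 30.0
position: [633.7, -293.5, 189.7]
ee_rot: [-0.695, 0.719, -0.001, 0.001]
contact_force: [0.4, 0.6, -0.6]
gripper_width: 85.7
```

Request:
{"method": "apply_moves", "body": {"increments": [[[-0.4,0.5,-0.3,0,0,0,1],[-0.8,0.9,-0.6,0,0,0,1],[-0.8,0.9,-0.8,0,0,0,1],[-0.8,0.9,-0.8,0,0,0,1],[-0.8,0.9,-0.8,0,0,0,1]]]}}

```text
clock: 30.5
position: [545.8, -209.7, 268.3]
ee_rot: [-0.695, 0.719, -0.0, 0.0]
contact_force: [-0.0, 0.1, -0.9]
gripper_width: 85.5
```

```bash
python3 -c "
from h import *
im=look('w22',['soap_green_mid','soap_rose_mid','dish'])
for n in('scene','top'):
    p=arm.get_image(n);cv2.imwrite(f'pics/{n}9.png',p['img'][:,:,::-1])
    for k in H:
        for m in arm.mark_of(k,p)[:2]: print(n,k,np.round(m['at'],1),round(m['conf'],2),np.round(onz(p,m['at'],H[k])[:2],1))
a=cv2.imread('pics/scene9.png');cv2.imwrite('pics/scene9c.png',cv2.resize(a[120:320,130:380],None,fx=3,fy=3,interpolation=cv2.INTER_CUBIC))
"
```

```text
t 30.5 pos [ 545.8 -209.7  268.3] yaw -92.0 w 85.5 F [-0.   0.1 -0.9]
soap_green_mid [175.4 101.9] 0.9 [ 631.2 -289.5]
   o 0.65 [174. 104.  44.  61.] [array([ 630. , -287.6]), array([57.8, 43.4]), np.float64(88.1)]
soap_rose_mid [182.6 167.4] 0.62 [ 631.7 -218.8]
   o 0.63 [184. 167.  45.  55.] [array([ 629.6, -220.4]), array([61.9, 44. ]), np.float64(88.3)]
   o 0.91 [176. 128.  95. 157.] [array([ 633.8, -255.9]), array([164.8,  89.4]), np.float64(88.6)]
scene soap_green_mid [185.8 277.5] 0.77 [ 623.9 -287.3]
scene soap_rose_mid [206.9 268. ] 0.57 [ 630.5 -223.4]
scene candle_mid [332.8 191.4] 0.67 [622.2 238.8]
scene candle_mid [275.1 233.7] 0.42 [648.9  -1.4]
scene brush_mid [316.9 133.8] 0.82 [393.6 351.3]
scene brush_mid [301.3 106. ] 0.79 [250.9 385.2]
scene dish [201.3 274.5] 0.93 [ 633.7 -245.1]
scene brush_tray [276.  231.1] 0.86 [632.1  15.2]
scene coaster [331.3 204.2] 0.59 [646.4 220.8]
scene vase [ 98.8 302.9] 0.78 [ 556.5 -523.5]
scene bean_pot [374.2 139.2] 0.73 [513.3 524.6]
scene dispenser [307.5 273.6] 0.57 [792.8  17.3]
top soap_rose_mid [319.4 162.3] 0.35 [ 643.7 -241.2]
top candle_mid [197.3 160.5] 0.73 [646.5 232.5]
top brush_mid [150.6 264.9] 0.79 [249.4 398.2]
top brush_mid [251.6 165. ] 0.69 [632.1  22.9]
top dish [321. 163.] 0.55 [ 644.7 -249.8]
top brush_tray [249.6 168.4] 0.86 [622.5  30.8]
top coaster [198.5 162.6] 0.72 [645.7 231.6]
top vase [389.4 186.8] 0.77 [ 549.7 -513.5]
top bean_pot [124.  189.2] 0.62 [539.1 518.1]
top bean_pot [249.3 166.5] 0.38 [630.2  32. ]
top dispenser [252.2 125. ] 0.68 [800.5  20.9]
top dispenser [125.1 191.9] 0.2 [528.4 513.3]
```

View pics/w22.png

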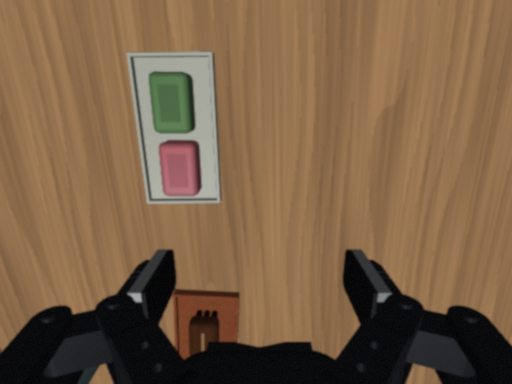

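View pics/scene9c.png

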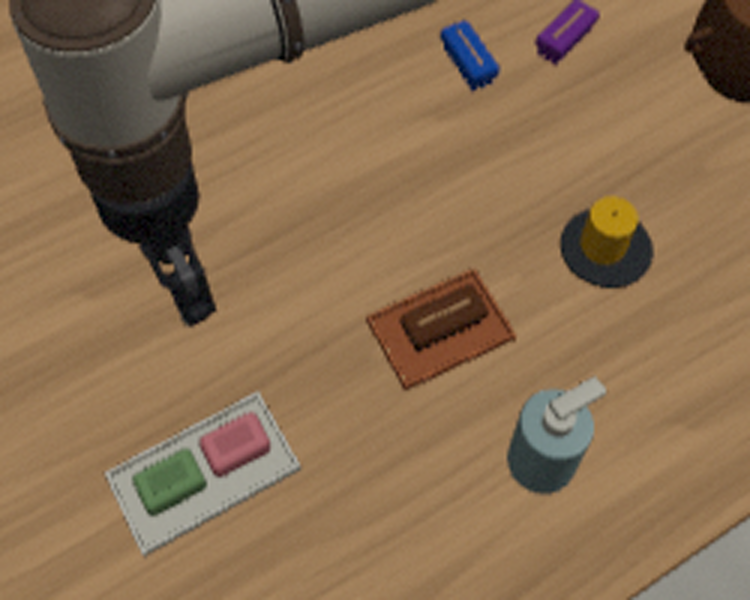

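View pics/top9.png

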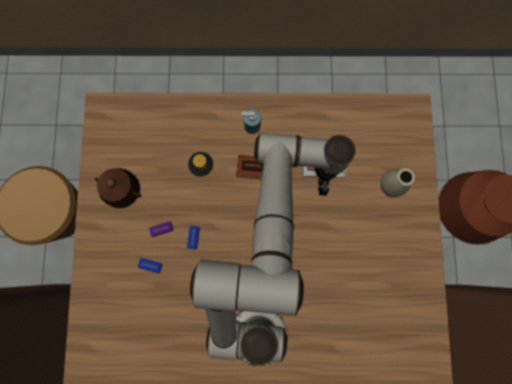

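Both soaps lie flat end to end in the dish. The brush is bristles down in the tray and the candle is on the coaster. The bystanders and look-alikes show where they were, and the gripper is clear, so I'm handing in.

```bash
python3 -c "
from h import *
print(arm.job_done())"
```

```text
the job is handed in; nothing more can be done
None
```

I carried each piece to its place, set it down and handed the job in at about 31 s. Handing in returns no verdict, so the results below rest on my own camera checks.

- **Soaps:** both lie flat, end to end, on the dish floor. The rose is about 35 mm and the green about 33 mm either side of the dish centre, and both are within about 4 mm of it sideways.
- **Brush:** the brown one lies bristles down on the tray floor, about 2 mm from the tray's centre. I left the blue and purple look-alikes alone.
- **Candle:** it stands upright on the coaster, about 3–4 mm from its centre in the close wrist view.
- **Bystanders:** the vase, bean pot and dispenser show where they stood in the final pictures, and the arm stayed well away from them.

**Checks that disagreed:** the last position estimates from the far cameras scatter by 10–25 mm. For example, the scene camera put the candle at (622,239), against (639,222) from the wrist camera, and the bean pot estimate differed by about 14 mm between looks. I trusted the close wrist views and the pictures themselves, which agreed.

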